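# Roll the sampling tube into its V-rest and up to the stop

## Robot

A 6-joint arm with a two-finger parallel gripper is mounted at the origin on the work surface. World frame = base frame: x ahead of the robot, y to its left, z up, the work surface at z = 0. Lengths are in m, angles in rad, forces in N, time in s.
With the tool pointing down it reaches from about 0.375 to 0.9 m from the base axis. Payload 3.1 kg.
Tool frame: the origin (TCP) lies where the fingers leave the gripper's body, on its centre line; the fingertips stand 70 mm ahead of it and the grasp point (between the pads) lies 51 mm ahead of it (robot.tip_reach is the distance from the TCP to the fingertips, in m); z points along the fingers, y is the line along which they close (so a half turn about z gives the same grasp; the last joint's range is limited). The gripper opens to 87 mm and grips with 3 to 60 N. Pads are 19 mm wide; open, the fingers measure 117 mm over their backs; the gripper's body (75 mm by 190 mm) begins 51 mm behind the grasp point.
Start: joints at [1.075, 0.527, 1.433, -0, 1.181, -0.178], TCP at [0.195, 0.594, 0.292] pointing down, gripper open.
Joint ranges: [-3.08, 3.08], [-0.75, 2.2], [0.22, 2.44], [-1.43, 4.57], [0, 2.65], [-2.85, 2.85]. Speed limits (rad/s): [2.79, 2.79, 3.14, 3.14, 3.14, 3.14].

## Interface

Orientations are given as a unit quaternion [x, y, z, w].
In Python, from rig import robot gives the robot as it stands.
- The arm moves only by the tool carry_out, never from a script. Its argument "rows" is a list that holds one entry, the list of rows, each a list of 6 numbers: the shift along the tool's x, y, z in mm, then the turn, a rotation vector about the tool's x, y, z in units of 8 degrees (1.0 is 8 degrees). A call has 1 to 20 rows; each row is the pose to reach, as a shift and turn from the pose commanded when the call began, along the tool's axes at that moment; what a row does not reach only later rows make up. A row lasts 1/10 s, in which the tool goes at most 50 mm and 8.59 degrees, less where a joint would pass 70% of its speed; a pose out of reach is approached as far as the arm can. A call with a gripper value outside its range is refused whole. "fingers" is the opening, from 0 (shut) to 1 (fully open), set as the call begins (left out, the last holds). The fingers move at their own pace and stop on an object; "grip_force" is the grip in N (left out, the last holds). Time passes only in rows, so rows that repeat a pose let the fingers close. It gives the time, the measured TCP pose, the force and the opening at its end, in the units of the state.
- robot.get_obs(): the state, without advancing time (a new reading comes with each control period).
- robot.camera(name): name is "scene" or "side" or "wrist"; returns a dict with "color" (420x560x3 uint8, red, green, blue), "depth" (420x560 float32, m along the optical axis (not along the pixel's ray), 0 where there is no reading), "K" (3x3 intrinsics, pixels), "D" ([k1, k2, p1, p2, k3] as OpenCV has them; the pictures are not rectified), "camera_from_world" (4x4, takes a point from world to camera coordinates). Camera axes: x right, y down, z forward; pixel columns grow to the right and rows downward; lengths in m; the calibration is good to about 2 mm. A picture is of the moment at which its call begins.
- robot.hand_in(): hands the job in, once; it reports no verdict.
The state is a dict: "time": time; "q": joint angles; "joint_velocities": joint speeds; "joint_torque": joint torques, N m; "position": TCP position; "tool_rot": TCP orientation; "ft_force": force on the tool from outside, world axes, zero at the start; "moment": the same for the moment, N m; "grip_width": finger opening in m.
Only numpy, scipy, OpenCV 4.12 (cv2) and the standard library are available. Lean on these libraries where they do the work, as an engineer would, in place of code of your own. Each camera call takes 0.05 s, during which the arm holds its last target. There are 200 camera calls.

## Task

Roll the steel sampling tube over the bench by its side, up the ramp and into the groove of the light grey V-rest, then push it endways along the groove until its end is against the steel stop plate. The sample inside is layered, so keep the tube lying down all the time: do not pick it up, and leave the bottle, the jar and the beaker alone.

Things in the scene. Friction and masses are not known exactly. Their poses are not given: they have to be found in the camera images.
- tube_mid (a point): centre (on the axis, half-way along) of the loose closed stainless tube: 50 mm diameter, 200 mm long, 0.37 to 0.65 kg, black flush end plugs, white label. Lies on its side, its y axis along it; x and z turn as it rolls. Rolls easily, coasts a little on the flat, but rolls back down the ramp if let go there. Its polished side slips on a pushing finger (friction about 0.4), so it turns.
- v_rest: light grey plastic V-rest, fixed. Origin on the bench below the groove bottom, half-way along the 180 mm long block; x across the groove, away from the robot, y along it to the stop plate. Groove bottom 2 mm high, open at y = -90 mm. Far flank: 45 degrees, top 36 mm high at x = 34 to 46 mm. A tube lying in the groove has its axis at x = -4, z = 33 mm.
- ramp_crest (a point): middle of the crest of the V-rest's loading ramp, 15 mm above the bench (axes as the V-rest's, 24 mm before its groove bottom). On the robot's side the ramp falls from here to the bench within 63 mm (14 degrees); on the other side the near flank falls at 30 degrees into the groove. Ramp and crest are as long as the block.
- stop_face (a point): on the tube's side of the steel stop plate across the +y end of the V-rest, where the axis of a tube lying in the groove meets it (axes as the V-rest's). The plate is 8 mm thick, 52 mm high and reaches from x = -30 to 46 mm of the V-rest. With the tube's end against it, the tube's centre is 100 mm from this point.
- bottle: loose amber reagent bottle with a white cap, 62 mm in diameter and 115 mm high, standing near the V-rest on one side; origin at the centre of its underside. A bystander
- jar: loose low glass jar with a steel lid, 68 mm in diameter and 58 mm high, standing beyond the V-rest; origin at the centre of its underside. A bystander
- beaker: loose small steel beaker, 64 mm in diameter and 75 mm high, standing near the V-rest on one side; origin at the centre of its underside. A bystander
Not all that is in view belongs to the job. What is shaped like the v_rest but turquoise is not meant. Of the things shaped like the part that bears tube_mid, the bare steel one is meant.

How it is judged:
By the outcome, as a careful person would: the job done as asked, in the order asked, and still so for the second after the job is handed in, with the robot touching nothing.
It also fails if it takes over 48 s, if anything falls off the work surface, if the arm or the gripper's body presses on something with over 40 N, if the wrist force passes 120 N, or if a joint passes its speed limit or range.

## Working session

There is one attempt and no reset: what is moved stays moved. The work goes in short steps, Python scripts to look and compute and a tool call to move; the robot and the scene stay as the last step left them, time stands still between calls to the robot, and variables do not carry over. Pictures are saved under pics/ and viewed, on a budget of 10 in all, crops included, one or two more only if the job needs it, and the job is handed in when it is done.

Besides the shell and the picture viewer there is one more tool, called after "Emit:" as name(argument=value, ...) on one line, values as JSON. carry_out: Moves the arm, as the interface text tells. Its arguments: {"type":"object","properties":{"rows":{"type":"array"},"fingers":{"type":"number"},"grip_force":{"type":"number"}},"required":["rows"]}

```bash
mkdir -p pics; ls; python3 - <<'E'
from rig import robot
import cv2, numpy as np
ims=[]
for n in ["scene","side"]:
    c=robot.camera(n); np.savez(f"{n}.npz",**c); cv2.imwrite(f"pics/{n}0.png",c["color"][:,:,::-1])
    T=np.linalg.inv(c["camera_from_world"]); print(n,T[:3,3].round(3),T[:3,2].round(2),c["D"],c["K"][0,0], (c["depth"]>0).mean())
print(robot.get_obs())
E
```

```text
pics
scene [ 1.164 -0.115  0.908] [-0.58  0.12 -0.81] [-0.08222567  0.          0.          0.          0.        ] 494.41818780569724 0.9959778911564626
side [ 0.054 -0.861  0.602] [ 0.45  0.76 -0.47] [-0.02613842  0.          0.          0.          0.        ] 545.115978887683 0.9957482993197279
{'time': 0.1, 'q': array([ 1.07550333e+00,  5.28394939e-01,  1.43374060e+00,  2.17025748e-05,
        1.18144716e+00, -1.78486755e-01]), 'joint_velocities': array([-4.61226427e-05, -3.31614071e-04, -1.12946043e-03, -5.19026028e-04,
        1.60752143e-03, -3.55616833e-04]), 'joint_torque': array([-5.36253920e-04, -4.40988028e+01, -1.77151465e+01,  6.34591095e-02,
        5.33583225e-02, -5.85564339e-05]), 'position': array([0.19441729, 0.59344634, 0.2913667 ]), 'tool_rot': array([ 1.57745523e-01,  9.87479296e-01, -9.35771180e-04, -3.38378556e-04]), 'ft_force': array([-0.05648418, -0.21425803, -0.55878993]), 'moment': array([-0.02676175,  0.00146161, -0.03804619]), 'grip_width': 0.08693088153927078}
```

View pics/scene0.png

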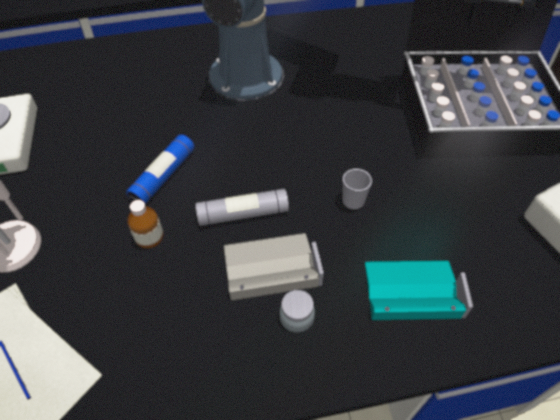

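View pics/side0.png

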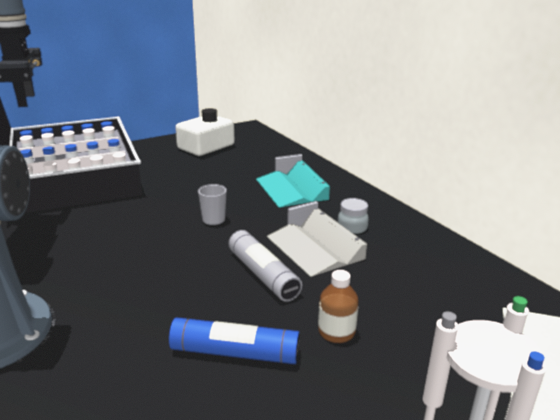

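Candidates in the scene picture: tubes are the bare steel one (241,206), which is meant, and the blue one (161,168). Rests are the light grey one (272,265), which is meant, and the turquoise one (418,290). The bottle is at (145,225), the beaker at (356,188) and the jar at (297,310). Next I measure with depth and confirm in one crop.

```bash
cat > h.py <<'E'
import numpy as np, cv2
def cloud(c):
    h,w=c["depth"].shape
    u,v=np.meshgrid(np.arange(w),np.arange(h))
    p=cv2.undistortPoints(np.stack([u,v],-1).reshape(-1,1,2).astype(float),c["K"],c["D"]).reshape(h,w,2)
    P=np.dstack([p*c["depth"][...,None],c["depth"]])
    T=np.linalg.inv(c["camera_from_world"])
    return P@T[:3,:3].T+T[:3,3]
def box(W,c,u0,v0,u1,v1):
    P=W[v0:v1,u0:u1].reshape(-1,3); return P[c["depth"][v0:v1,u0:u1].ravel()>0]
def line(P):
    m=P[:,:2].mean(0); d=np.linalg.svd(P[:,:2]-m,full_matrices=False)[2][0]; d*=np.sign(d[1])
    t=(P[:,:2]-m)@d; return m+d*(t.max()+t.min())/2,d,np.ptp(t)
E
python3 - <<'E'
import numpy as np,cv2
from h import *
c=dict(np.load("scene.npz")); W=cloud(c)
print("bench z",np.median(box(W,c,60,100,120,140)[:,2]))
def rep(n,P): 
    m,d,L=line(P); print(n,len(P),m.round(4),"dir deg from y",np.degrees(np.arctan2(-d[0],d[1])).round(2),"L",L.round(3),"z",np.median(P[:,2]).round(4),P[:,2].max().round(4))
T=box(W,c,190,180,295,230); rep("tube top",T[T[:,2]>.046]); rep("tube all",T[T[:,2]>.02])
V=box(W,c,218,228,330,302); V=V[V[:,2]>0.003]
rep("flank top",V[(V[:,2]>.033)&(V[:,2]<.0385)&(V[:,1]>-9)])
rep("stop",V[V[:,2]>.043]); rep("all",V)
m,d,_=line(V[(V[:,2]>.033)&(V[:,2]<.0385)])
n=np.array([d[1],-d[0]])  # away from robot
X=(V[:,:2]-m)@n; Y=(V[:,:2]-m)@d
for lo in np.arange(-.13,.03,.008):
    k=(X>lo)&(X<lo+.008)&(Y<.07)
    if k.any(): print(round(lo+.004,3),np.median(V[k,2]).round(4),Y[(X>lo)&(X<lo+.008)].min().round(3),Y[(X>lo)&(X<lo+.008)].max().round(3))
for nme,b in dict(bottle=(120,195,170,252),jar=(270,285,322,335),beaker=(335,165,378,212)).items():
    P=box(W,c,*b); P=P[P[:,2]>.025]; print(nme,((P.min(0)+P.max(0))/2).round(3),P.max(0).round(3))
cv2.imwrite("pics/crop.png",cv2.resize(c["color"][120:340,110:490,::-1],None,fx=2,fy=2,interpolation=cv2.INTER_CUBIC))
E
```

```text
bench z -0.0002029904717643638
tube top 837 [ 0.4947 -0.0796] dir deg from y 0.53 L 0.201 z 0.0487 0.0538
tube all 1938 [ 0.5035 -0.0794] dir deg from y 0.62 L 0.202 z 0.0448 0.0538
flank top 565 [ 0.698  -0.0414] dir deg from y 0.24 L 0.187 z 0.0357 0.0385
stop 412 [0.7051 0.0237] dir deg from y 54.79 L 0.151 z 0.0566 0.0622
all 4767 [ 0.6574 -0.0449] dir deg from y -13.85 L 0.245 z 0.013 0.0622
-0.126 0.0038 -0.076 0.138
-0.118 0.0038 -0.091 0.139
-0.11 0.0042 -0.09 0.122
-0.102 0.006 -0.097 0.123
-0.094 0.008 -0.103 0.118
-0.086 0.01 -0.09 0.088
-0.078 0.0119 -0.091 0.119
-0.07 0.0139 -0.092 0.088
-0.062 0.0143 -0.091 0.126
-0.054 0.0103 -0.092 0.127
-0.046 0.0061 -0.092 0.123
-0.038 0.0049 -0.093 0.122
-0.03 0.0114 -0.1 0.11
-0.022 0.0199 -0.111 0.095
-0.014 0.0272 -0.112 0.11
-0.006 0.035 -0.097 0.095
0.002 0.0343 -0.094 0.094
0.01 0.0203 -0.107 0.094
0.018 0.004 -0.035 0.1
bottle [ 0.481 -0.295  0.072] [ 0.55  -0.26   0.119]
jar [ 0.75  -0.016  0.044] [0.798 0.021 0.063]
beaker [0.504 0.179 0.052] [0.536 0.211 0.079]
```

View pics/crop.png

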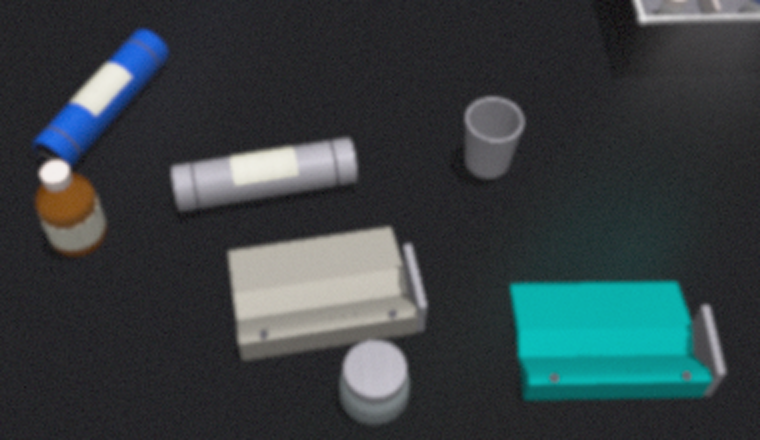

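The crop confirms it: the bare steel tube is at crop (265,175), the light grey rest at (320,290) with its stop plate at its right (+y) end, and the turquoise rest at (610,340) is the decoy. The tube and the groove are parallel, both along world y. The tube is at about (0.493, -0.080) and the rest's origin at about (0.658, -0.042). I'll move with both fingers open, side by side along y, to a point behind the tube.

Emit:
carry_out(rows=[[[-135, -84, 20, 0, 0, -1], [-271, -167, 40, 0, 0, -2.27], [-271, -167, 60, 0, 0, -2.27], [-271, -167, 60, 0, 0, -2.27], [-271, -167, 60, 0, 0, -2.27], [-271, -167, 60, 0, 0, -2.27], [-300, -250, 60, 0, 0, -2.27], [-320, -300, 60, 0, 0, -2.27], [-340, -350, 60, 0, 0, -2.27], [-360, -400, 60, 0, 0, -2.27], [-380, -450, 60, 0, 0, -2.27], [-400, -500, 60, 0, 0, -2.27], [-420, -530, 60, 0, 0, -2.27], [-436, -565, 60, 0, 0, -2.27], [-436, -565, 60, 0, 0, -2.27], [-436, -565, 60, 0, 0, -2.27], [-436, -565, 60, 0, 0, -2.27], [-436, -565, 60, 0, 0, -2.27]]], fingers=1)

```text
time: 1.9
position: [0.432, -0.0777, 0.2319]
tool_rot: [-0.0, 1.0, 0.001, -0.001]
ft_force: [-0.6, 1.2, 0.0]
grip_width: 0.0868
```

```bash
python3 - <<'E'
from rig import robot
import numpy as np
from scipy.spatial.transform import Rotation as R
from h import *
o=robot.get_obs(); print(o["time"],o["position"].round(4),R.from_quat(o["tool_rot"]).as_matrix().round(3))
for n in ("scene","side"):
    c=dict(np.load(n+".npz")); W=cloud(c).reshape(-1,3)
    k=(W[:,0]>.62)&(W[:,0]<.69)&(W[:,1]>.02)&(W[:,1]<.09)&(W[:,2]>.042)&(W[:,2]<.056)
    P=W[k]; print(n,len(P),np.percentile(P[:,1],[5,25,50,75,95]).round(4),np.percentile(P[:,0],[2,50,98]).round(4))
    k=(abs(W[:,0]-.5)<.05)&(W[:,1]>-.2)&(W[:,1]<.04)&(W[:,2]>.046)&(W[:,2]<.053); P=W[k]; print("tube",len(P),[x.round(4) if hasattr(x,'round') else x for x in line(P)] if len(P) else 0)
E
```

```text
1.9 [ 0.432  -0.0777  0.2319] [[-1.    -0.001 -0.002]
 [-0.001  1.     0.001]
 [ 0.002  0.001 -1.   ]]
scene 115 [0.0458 0.0471 0.0491 0.0513 0.0535] [0.6331 0.6618 0.6895]
tube 833 [array([ 0.4947, -0.0796]), array([-0.0093,  1.    ]), np.float64(0.2008)]
side 119 [0.0433 0.0445 0.0463 0.0481 0.0517] [0.631  0.6581 0.6884]
tube 719 [array([ 0.4911, -0.0815]), array([-0.0114,  0.9999]), np.float64(0.2014)]
```

Emit:
carry_out(rows=[[[0, 0, 40, 0, 0, 0], [0, 0, 80, 0, 0, 0], [0, 0, 115, 0, 0, 0], [0, 0, 138, 0, 0, 0], [0, 0, 144, 0, 0, 0], [0, 0, 144, 0, 0, 0], [-4, 0, 144, 0, 0, 0], [-8, 0, 144, 0, 0, 0], [-12, 0, 144, 0, 0, 0], [-16, 0, 144, 0, 0, 0], [-20, 0, 144, 0, 0, 0], [-23, 0, 144, 0, 0, 0], [-26, 0, 144, 0, 0, 0], [-29, 0, 144, 0, 0, 0], [-32, 0, 144, 0, 0, 0], [-36, 0, 144, 0, 0, 0], [-40, 0, 144, 0, 0, 0], [-44, 0, 144, 0, 0, 0], [-48, 0, 144, 0, 0, 0], [-52, 0, 144, 0, 0, 0]]])

```text
time: 3.9
position: [0.4853, -0.0788, 0.0882]
tool_rot: [-0.0, 1.0, -0.0, 0.0]
ft_force: [-0.7, -0.3, 0.6]
grip_width: 0.0873
```

```bash
cat > look.py <<'E'
import sys; from rig import robot; from h import *
o=robot.get_obs(); print(o["time"],o["position"].round(4),o["ft_force"].round(1))
ims=[]
for n in ("scene","side"):
    c=robot.camera(n); b=(180,150,340,330) if n=="scene" else (170,170,400,350)
    ims.append(cv2.resize(c["color"][b[1]:b[3],b[0]:b[2],::-1],(400,400)))
    W=cloud(c).reshape(-1,3); x0,x1,z0,z1=map(float,sys.argv[2:6])
    P=W[(W[:,0]>x0)&(W[:,0]<x1)&(W[:,1]>-.25)&(W[:,1]<.041)&(W[:,2]>z0)&(W[:,2]<z1)]
    if len(P)>5: print(n,len(P),line(P))
cv2.imwrite("pics/"+sys.argv[1],np.hstack(ims))
E
python3 look.py p1.png .49 .6 .044 .056
```

```text
3.9 [ 0.4853 -0.0788  0.0882] [-0.7 -0.3  0.6]
scene 1120 (array([ 0.52602866, -0.07956136]), array([-0.00495256,  0.99998774]), np.float64(0.20019696955564203))
side 424 (array([ 0.51814752, -0.08459592]), array([-0.05942179,  0.99823296]), np.float64(0.1951210468356569))
```

View pics/p1.png

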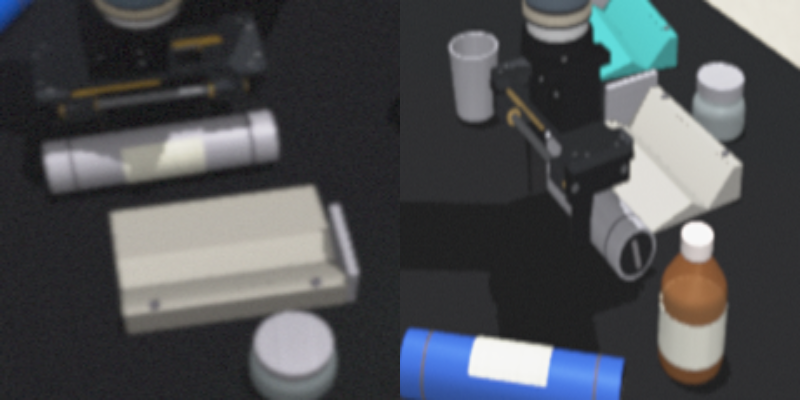

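The tube rolls squarely ahead of the fingers: its axis in the left half runs (45,165)–(275,130), parallel to the rest, and the body is clear of bottle and beaker. I continue up the ramp, lifting the tips by 8 mm.

Emit:
carry_out(rows=[[[-6, 0, 0, 0, 0, 0], [-13, 0, 0, 0, 0, 0], [-20, 0, 0, 0, 0, 0], [-27, 0, 0, 0, 0, 0], [-34, 0, 0, 0, 0, 0], [-41, 0, -1, 0, 0, 0], [-48, 0, -2, 0, 0, 0], [-55, 0, -3, 0, 0, 0], [-62, 0, -4, 0, 0, 0], [-69, 0, -5, 0, 0, 0], [-76, 0, -6, 0, 0, 0], [-83, 0, -7, 0, 0, 0], [-90, 0, -8, 0, 0, 0], [-96, 0, -8, 0, 0, 0], [-102, 0, -9, 0, 0, 0], [-108, 0, -9, 0, 0, 0], [-114, 0, -10, 0, 0, 0], [-120, 0, -10, 0, 0, 0], [-125, 0, -10, 0, 0, 0], [-128, 0, -10, 0, 0, 0]]])

```text
time: 6.0
position: [0.6142, -0.0789, 0.0983]
tool_rot: [-0.0, 1.0, -0.0, 0.001]
ft_force: [0.8, -0.8, -0.1]
grip_width: 0.0869
```

```bash
python3 look.py p2.png .63 .70 .05 .072
```

```text
6.0 [ 0.6142 -0.0789  0.0983] [ 0.8 -0.8 -0.1]
scene 1580 (array([ 0.65790564, -0.07884455]), array([0.02075149, 0.99978466]), np.float64(0.20168078708426912))
side 423 (array([ 0.65071592, -0.08414663]), array([0.03658704, 0.99933047]), np.float64(0.19710992263826474))
```

View pics/p2.png

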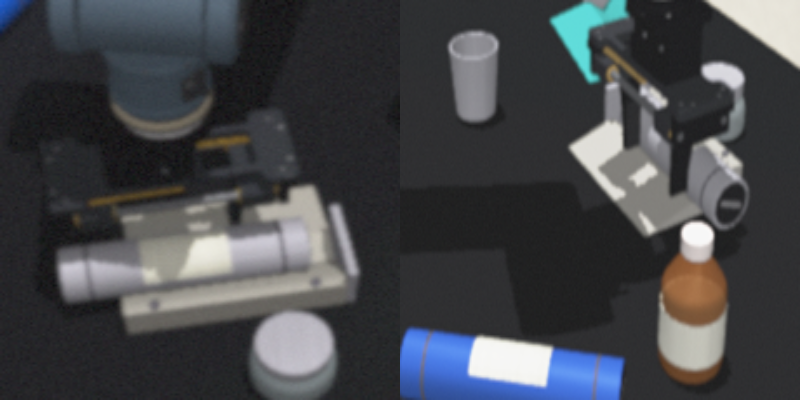

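The tube lies in the groove: in the left half from (70,280) to (305,240), 30 px short of the stop plate. Now I back off and lift, and check where the bottle is against the next approach.

Emit:
carry_out(rows=[[[6, 0, 0, 0, 0, 0], [14, 0, -5, 0, 0, 0], [20, 0, -25, 0, 0, 0], [20, 0, -60, 0, 0, 0], [20, 0, -95, 0, 0, 0], [20, 0, -100, 0, 0, 0], [20, 0, -100, 0, 0, 0]]], fingers=1)

```text
time: 6.8
position: [0.5927, -0.0789, 0.1998]
tool_rot: [-0.0, 1.0, -0.0, 0.001]
ft_force: [0.5, -0.0, 0.4]
grip_width: 0.0877
```

```bash
python3 look.py p3.png .63 .70 .05 .07; python3 - <<'E'
from h import *
for n in ("scene","side"):
    c=dict(np.load(n+".npz")); W=cloud(c).reshape(-1,3)
    P=W[(W[:,2]>.1)&(W[:,2]<.125)&(abs(W[:,0]-.52)<.15)&(abs(W[:,1]+.29)<.1)]; print(len(P),P.mean(0),P.min(0),P.max(0))
E
```

```text
6.8 [ 0.5927 -0.0789  0.1998] [ 0.5 -0.   0.4]
scene 1565 (array([ 0.65763245, -0.07893346]), array([0.01841779, 0.99983038]), np.float64(0.2014081231220907))
side 880 (array([ 0.64870415, -0.08029549]), array([0.01019309, 0.99994805]), np.float64(0.20257966418872947))
186 [ 0.51951244 -0.29114889  0.11246386] [ 0.50170336 -0.30569801  0.10005655] [ 0.53296947 -0.27765396  0.11912016]
267 [ 0.51194483 -0.29719208  0.11092923] [ 0.50030558 -0.30825593  0.1001872 ] [ 0.53040346 -0.27872214  0.11662573]
```

Emit:
carry_out(rows=[[[-20, -40, 0, 0, 0, 0], [-40, -80, 0, 0, 0, 0], [-60, -115, 0, 0, 0, 0], [-60, -142, 0, 0, 0, 0], [-60, -142, 0, 0, 0, 0], [-60, -142, 0, 0, 0, 0], [-60, -142, 0, 0, 0, 0], [-60, -142, 30, 0, 0, 0], [-60, -142, 60, 0, 0, 0], [-60, -142, 90, 0, 0, 0], [-60, -142, 107, 0, 0, 0], [-60, -142, 110, 0, 0, 0], [-60, -142, 110, 0, 0, 0]]], fingers=0)

```text
time: 8.2
position: [0.6531, -0.2201, 0.0882]
tool_rot: [-0.0, 1.0, 0.0, -0.0]
ft_force: [-0.1, 1.4, 0.2]
grip_width: 0.0009
```

```bash
python3 look.py p4.png .63 .70 .05 .07
```

```text
8.2 [ 0.6531 -0.2201  0.0882] [-0.1  1.4  0.2]
scene 1383 (array([ 0.65903825, -0.10406499]), array([-0.0068754 ,  0.99997636]), np.float64(0.25148634533437264))
side 981 (array([ 0.64831133, -0.09862553]), array([0.00842081, 0.99996454]), np.float64(0.2796985725629322))
```

View pics/p4.png

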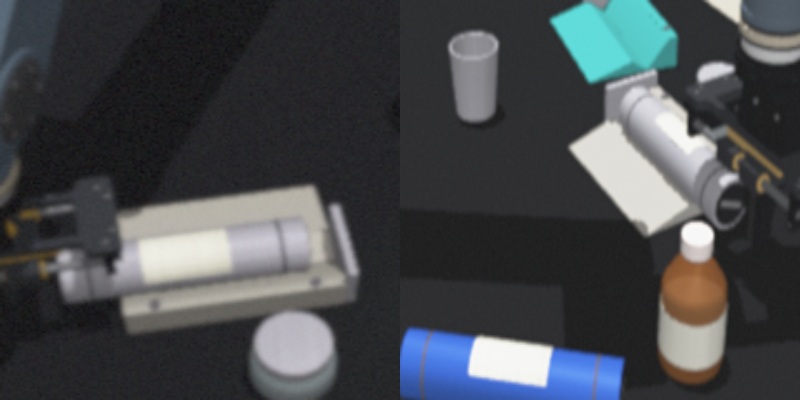

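The fingers are down behind the tube's end (left half, near (80,255)), clear of the bottle. I push slowly along +y and watch the force.

Emit:
carry_out(rows=[[[0, 6, 0, 0, 0, 0], [0, 12, 0, 0, 0, 0], [0, 17, 0, 0, 0, 0], [0, 21, 0, 0, 0, 0], [0, 24, 0, 0, 0, 0], [0, 27, 0, 0, 0, 0], [0, 30, 0, 0, 0, 0], [0, 33, 0, 0, 0, 0], [0, 36, 0, 0, 0, 0], [0, 39, 0, 0, 0, 0], [0, 42, 0, 0, 0, 0], [0, 44, 0, 0, 0, 0], [0, 46, 0, 0, 0, 0], [0, 47, 0, 0, 0, 0], [0, 47, 0, 0, 0, 0]]])

```text
time: 9.8
position: [0.653, -0.1735, 0.0883]
tool_rot: [-0.0, 1.0, 0.0, 0.0]
ft_force: [0.5, -1.2, 0.4]
grip_width: 0.0002
```

Emit:
carry_out(rows=[[[0, 1, 0, 0, 0, 0], [0, 2, 0, 0, 0, 0], [0, 2, 0, 0, 0, 0]]])

```text
time: 10.1
position: [0.653, -0.1717, 0.0883]
tool_rot: [-0.0, 1.0, 0.0, 0.0]
ft_force: [-0.5, -1.5, 0.3]
grip_width: 0.0004
```

Emit:
carry_out(rows=[[[0, 1, 0, 0, 0, 0], [0, 2, 0, 0, 0, 0], [0, 2, 0, 0, 0, 0]]])

```text
time: 10.4
position: [0.653, -0.1696, 0.0883]
tool_rot: [-0.0, 1.0, 0.0, 0.0]
ft_force: [0.5, -2.7, -1.1]
grip_width: 0.0005
```

Emit:
carry_out(rows=[[[0, 1, 0, 0, 0, 0], [0, 2, 0, 0, 0, 0], [0, 2, 0, 0, 0, 0]]])

```text
time: 10.7
position: [0.653, -0.1676, 0.0882]
tool_rot: [-0.0, 1.0, 0.0, -0.0]
ft_force: [0.6, -0.6, -0.3]
grip_width: 0.0007
```

```bash
python3 look.py p5.png .63 .70 .05 .07
```

```text
10.7 [ 0.653  -0.1676  0.0882] [ 0.6 -0.6 -0.3]
scene 1183 (array([ 0.66010119, -0.06739313]), array([-0.01034624,  0.99994648]), np.float64(0.21690131673706659))
side 817 (array([ 0.64756851, -0.07301094]), array([0.02120898, 0.99977506]), np.float64(0.22807484100684702))
```

View pics/p5.png

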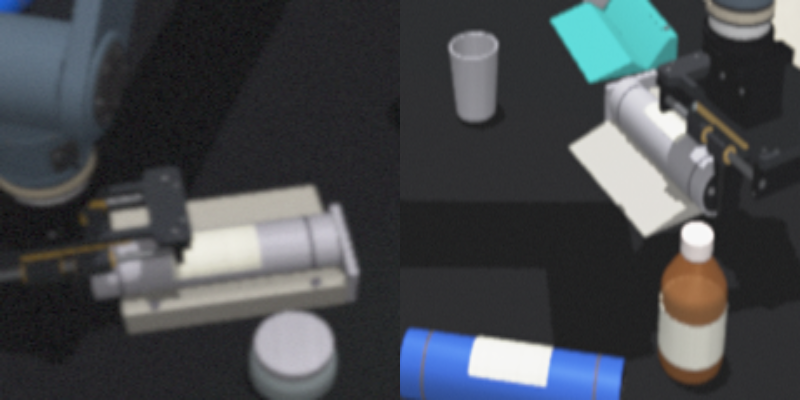

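The tube is nearly at the plate: its +y end is at (335,235), with the plate's foot right beside it. The force is still low, so I creep on until it rises.

Emit:
carry_out(rows=[[[0, 1, 0, 0, 0, 0], [0, 1.5, 0, 0, 0, 0], [0, 1.5, 0, 0, 0, 0]]])

```text
time: 11.1
position: [0.653, -0.1667, 0.0883]
tool_rot: [-0.0, 1.0, -0.0, 0.0]
ft_force: [-0.5, -4.0, -0.7]
grip_width: 0.0002
```

Emit:
carry_out(rows=[[[0, 1, 0, 0, 0, 0], [0, 1.5, 0, 0, 0, 0], [0, 1.5, 0, 0, 0, 0]]])

```text
time: 11.4
position: [0.6531, -0.1665, 0.0883]
tool_rot: [-0.0, 1.0, -0.001, 0.0]
ft_force: [-1.1, -6.9, -1.2]
grip_width: 0.0004
```

Emit:
carry_out(rows=[[[0, 1, 0, 0, 0, 0], [0, 2, 0, 0, 0, 0], [0, 2, 0, 0, 0, 0]]])

```text
time: 11.7
position: [0.6534, -0.1662, 0.0887]
tool_rot: [-0.001, 1.0, -0.003, 0.001]
ft_force: [-2.2, -12.2, -1.3]
grip_width: 0.0004
```

The position is stalled while the force climbs to 12 N, so the tube is seated against the plate. I back straight off along the groove, then lift and clear.

Emit:
carry_out(rows=[[[0, -3, 0, 0, 0, 0], [0, -8, 0, 0, 0, 0], [0, -16, 0, 0, 0, 0], [0, -26, 0, 0, 0, 0], [0, -30, -20, 0, 0, 0], [0, -30, -60, 0, 0, 0], [0, -30, -100, 0, 0, 0], [0, -30, -140, 0, 0, 0], [40, -30, -160, 0, 0, 0], [80, -30, -160, 0, 0, 0], [120, -30, -160, 0, 0, 0], [120, -30, -160, 0, 0, 0], [120, -30, -160, 0, 0, 0]]])

```text
time: 13.0
position: [0.5326, -0.1932, 0.2487]
tool_rot: [0.0, 1.0, -0.0, 0.0]
ft_force: [0.0, 0.9, -0.7]
grip_width: 0.0005
```

```bash
python3 look.py p6.png .63 .68 .05 .07; python3 - <<'E'
from rig import robot
from h import *
c0=np.load("scene.npz"); c=robot.camera("scene")
for n,b in dict(jar=(270,285,322,335),beaker=(335,165,378,212),bottle=(120,195,170,252)).items():
    d=np.abs(c["color"].astype(int)-c0["color"])[b[1]:b[3],b[0]:b[2]].mean(); print(n,d.round(1))
E
```

```text
13.0 [ 0.5326 -0.1932  0.2487] [ 0.   0.9 -0.7]
scene 1536 (array([ 0.6581263 , -0.05688888]), array([0.01858999, 0.99982719]), np.float64(0.19578950598278877))
side 795 (array([ 0.64907195, -0.05865655]), array([0.00550288, 0.99998486]), np.float64(0.1981885241716687))
jar 2.2
beaker 2.5
bottle 10.1
```

View pics/p6.png

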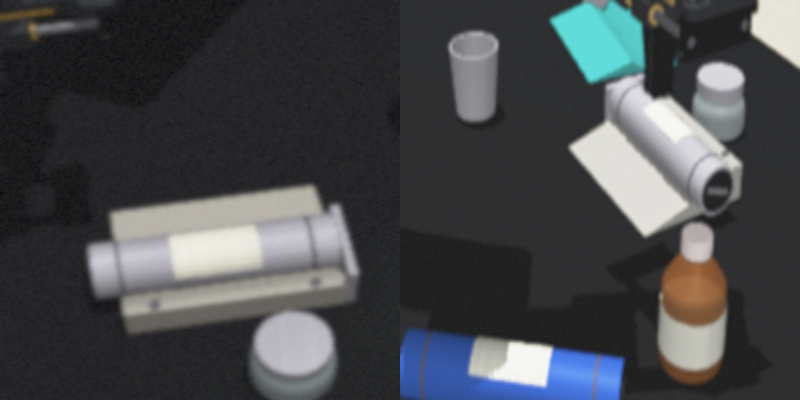

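The tube lies in the groove with its end at the plate: (345,235) in the left half, no gap visible. The bottle sits at the same pixels as before; the difference in its scene crop is the arm's shadow.

```bash
python3 -c "
from rig import robot; print(robot.hand_in())"
```

```text
the job is handed in; nothing more can be done
None
```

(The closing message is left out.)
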